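# Show a welded bracket to the inspection camera

## Task

Draw the locating pin out of the angle bracket in the welding fixture and park it upright in the notch in the fixture's side edge, hanging by its collar. Then take the bracket out and hold it up in the air to the inspection camera: its weld nut centred in the view 15 cm straight in front of the lens, the flange square to the line of sight with its nut side and foot towards the camera, and the flange's top edge up as the camera sees it. Finish while still holding it there, and neither touch the camera nor disturb the other things on the table.

Things in the scene. Friction and masses are not known exactly. Their poses are not given: they have to be found in the camera images.
- bracket: Bare steel angle bracket, 0.3-0.5 kg, pinned in the fixture. Foot 75 (x) x 50 (y) x 6 mm; upright flange 8 mm thick at the foot's -x end (x -37.5 to -29.5), 50 wide, top at z = 80. Weld nut 19 mm wide, 9 thick on the flange's +x face at z = 28. Foot hole 17 mm at x = +10. Origin: centre of the foot's underside; x flange to toe, z up the flange. Grip the flange's top, fingertips above z = 42.
- nut (a point): Centre of the weld nut's face on the bracket, at (-20.5, 0, 28) mm in the bracket's frame; this is the point to show.
- toe (a point): Middle of the top edge of the foot's free end, at (37.5, 0, 6) mm in the bracket's frame.
- pin: Locating pin, 0.12 kg, standing loose in the foot hole and bore; draws straight up. Steel shank 14 mm dia, 28 mm long below the collar; collar 30 mm dia, 6 thick; above it a black ribbed grip 21 mm dia, 45 tall. Origin: on the axis at the collar's underside; z towards the grip. The collar starts resting on the bracket's foot.
- fixture: Fixed grey welding fixture: plate 160 (x) x 140 mm (y -55 to +85), 30 thick, with low strips (5 to 10 mm) round the bracket's foot, 1 to 2 mm play. 17 mm bore at x = +10, y = 0. Origin: on the table under the middle of the bracket's foot; z up. The bracket sits on top, axes along the fixture's. U notch in the +y edge.
- notch (a point): Park place of the pin: middle of the notch at the plate's top face, (10, 71, 30) mm in the fixture's frame. Notch 19 mm wide (x), from y = 55 to the open edge at y = 85, through the whole plate, open above. A parked pin hangs upright, shank in the notch, collar on the plate's top, so its origin is at this point.
- stand: Fixed stand of the inspection camera: aluminium base 110 x 110 x 14 mm (x -35 to +75 mm), column 22 mm diameter at x = +45 mm up to z = 310 mm, with a fork round the head. Origin: on the table under the head's hinge.
- camera: Grey inspection camera head 60 x 56 x 56 mm on a stiff level hinge 300 mm above the table, lens barrel 54 mm dia on its -x side. Looks along its own -x, tilted 9 to 26 degrees down. Origin: head centre, on the hinge; y level. A bracket rightly shown has its x and z axes parallel to the head's x and z, so it leans back, toe raised to the camera.
- lens (a point): Centre of the lens's front glass, at (-70, 0, 0) mm in the camera head's frame.
- view (a point): Point in the air where the nut is to be shown, at (-220, 0, 0) mm in the camera head's frame, 150 mm in front of the lens.
- bracket2: Bystander: a second bracket of the same kind standing loose on the table, not in the fixture. Same frame as the bracket.
- clampscrew: Bystander: steel clamping screw standing on its 40 mm diameter head, 55 mm tall. Origin: centre of its underside.
- spray: Bystander: spray can, 54 mm diameter, 170 mm tall. Origin: centre of its underside.
- brush: Bystander: wooden wire brush 245 x 28 mm, 29 mm high. Origin: on the table near its middle; x from handle to bristles.
- hammer: Bystander: hammer lying on the table. Origin: on the table near its middle; x from handle to head.
- tube: Bystander: square tube offcut 100 x 40 x 40 mm. Origin: centre of its underside.
- flats: Bystander: small pile of steel flats, 120 x 50 mm, 24 mm high. Origin: centre of its underside.
There are look-alikes about, which are no part of the job. Leave any blue or red look-alike of the bracket alone.

How it is judged:
By the outcome, as a careful person would: the job done as asked, in the order asked, and still so for the second after the job is handed in, while the arm keeps its last pose, push and grip.
It also fails if it takes over 54 s, if anything falls off the work surface, if the arm or the gripper's body presses on something with over 40 N, if the wrist force passes 120 N, or if a joint passes its speed limit or range.

## Robot

A 6-joint arm with a two-finger parallel gripper is mounted at the origin on the work surface. World frame = base frame: x ahead of the robot, y to its left, z up, the work surface at z = 0. Lengths are in mm, angles in rad, forces in N, time in s.
With the tool pointing down it reaches from about 350 to 875 mm from the base axis. Payload 4.2 kg.
Tool frame: the origin (TCP) lies midway between the tips of the shut fingers; the grasp point (between the pads) lies 19 mm behind it (arm.tcp_to_grasp is the distance from the TCP to the grasp point, in mm); z points along the fingers, y is the line along which they close (so a half turn about z gives the same grasp; the last joint's range is limited). The gripper opens to 85 mm and grips with 20 to 120 N. Pads are 22 mm wide; open, the fingers measure 114 mm over their backs; the gripper's body (76 mm by 85 mm) begins 54 mm behind the grasp point. The pads swing forward as they close: fully open they stand 13 mm farther back than shut.
Start: joints at [-1.091, 0.385, 0.008, 0, -1.194, -0.259], TCP at [136.899, -609.801, 231.312] pointing down, gripper open.
Joint ranges: [-3.14, 3.14], [-1.21, 2.06], [-1.07, 1.41], [-3.16, 2.05], [-2.99, -0.16], [-3.1, 3.1]. Speed limits (rad/s): [2.79, 2.79, 3.14, 3.14, 3.14, 3.14].

## Interface

Orientations are given as a unit quaternion [x, y, z, w].
In Python, from bench import arm, get_image gives the robot as it stands.
- The arm moves only by the tool drive_tool, never from a script. Its argument "deltas" is a list of rows, each a list of 2 entries, a list of its own where there are three numbers: the shift along the tool's x, y, z in cm, then the turn, a rotation vector about the tool's x, y, z in degrees. In form: [[[x, y, z], [ax, ay, az]], ...]. A call has 1 to 12 rows; each row shifts and turns the commanded pose from where the row before left it, along the tool's axes as they then stand; what a row does not reach is not made up. A row lasts 1/10 s, in which the tool goes at most 50 mm and 8.59 degrees, less where a joint would pass 70% of its speed; a pose out of reach is approached as far as the arm can. A call with a gripper value outside its range is refused whole. "claw" is the finger opening in cm, from 0 to 8.54, set as the call begins (left out, the last holds). The fingers move at their own pace and stop on an object; the grip force is fixed at half the most. Time passes only in rows, so rows that do not move let the fingers close. It gives the time, the measured TCP pose, the force, the opening and the grip force at its end, in the units of the state.
- arm.read_state(): the state, without advancing time (a new reading comes with each control period).
- get_image(name): name is "side" or "top" or "wrist"; returns a dict with "img" (420x560x3 uint8, red, green, blue), "fx", "fy", "cx", "cy" (pixels), "eye" and "orientation" of the camera in the world; the wrist camera has in their place "mount" (4x4, takes a point from camera to tool coordinates, whose origin is the TCP and whose axes are the flange's). Camera axes: x right, y down, z forward; pixel columns grow to the right and rows downward; lengths in mm; the calibration is good to about 2 mm. The wrist camera is an equidistant fisheye: a pixel r from the principal point sees the ray r / f radians off the axis. A picture is of the moment at which its call begins: read the wrist's pose just before it. There is no depth.
- arm.job_done(): hands the job in; it is judged then, once.
The state is a dict: "clock": time; "joints": joint angles; "joint_vel": joint speeds; "joint_efforts": joint torques, N m; "position": TCP position; "ee_rot": TCP orientation; "contact_force": force on the tool from outside, world axes, zero at the start; "wrist_torque": the same for the moment, N m; "gripper_width": finger opening in mm; "grasp_force": force on a finger pad.
Only numpy, scipy, OpenCV 4.12 (cv2) and the standard library are available. Lean on these libraries where they do the work, as an engineer would, in place of code of your own. Each camera call takes 0.05 s, during which the arm holds its last target. There are 200 camera calls.

## Working session

There is one attempt and no reset: what is moved stays moved. The work goes in short steps, Python scripts to look and compute and a tool call to move; the robot and the scene stay as the last step left them, time stands still between calls to the robot, and variables do not carry over. Pictures are saved under pics/ and viewed, at most 11 in all, crops included, and the job is handed in when it is done.

Besides the shell and the picture viewer there is one more tool, called as name(argument=value, ...), one argument or row to a line, values as JSON. drive_tool: Moves the arm, as the interface text tells. Its arguments: {"type":"object","properties":{"deltas":{"type":"array"},"claw":{"type":"number"}},"required":["deltas"]}

```bash
ls; mkdir -p pics
cat > h.py <<'E'
import numpy as np, cv2
from scipy.spatial.transform import Rotation as R
from bench import arm, get_image
E
python3 - <<'E'
from h import *
s=arm.read_state();print(s)
for n in("top","side","wrist"):
    g=get_image(n);cv2.imwrite(f"pics/{n}0.png",cv2.cvtColor(g["img"],cv2.COLOR_RGB2BGR))
    print(n,{k:v for k,v in g.items() if k!="img"})
E
```

```text
pics
{'clock': 0.0, 'joints': array([-1.09138722e+00,  3.85568648e-01,  6.59660886e-03, -5.11083485e-04,
       -1.19399774e+00, -2.58616150e-01]), 'joint_vel': array([-8.45157174e-05,  1.73439961e-04,  2.86597689e-05, -5.66162162e-04,
       -1.22108174e-03, -2.33257070e-04]), 'joint_efforts': array([-1.31964171e-03, -3.92289090e+01,  1.88396806e+01,  4.18618575e+00,
       -4.68659273e-03,  7.14575332e-07]), 'position': array([ 136.77451366, -609.23809294,  230.20106194]), 'ee_rot': array([-1.10078596e-01,  9.93922263e-01,  1.09924080e-03, -1.70452004e-04]), 'contact_force': array([-0.2972819 ,  0.20895055,  0.63125687]), 'wrist_torque': array([0.01893122, 0.06360711, 0.06430668]), 'grasp_force': 0.0, 'gripper_width': 85.27685331803556}
top {'fx': 458.71651136405893, 'fy': 458.71651136405893, 'cx': 282.8064359263738, 'cy': 212.80013403691257, 'eye': array([ 441.07597432,   21.23237639, 1479.26326225]), 'orientation': array([-0.70264101,  0.71048512, -0.02558135,  0.02919069])}
side {'fx': 522.7116465996352, 'fy': 522.7116465996352, 'cx': 275.6516353936605, 'cy': 205.21860330270823, 'eye': array([ 503.60771823, 1070.22334937, 1093.79829123]), 'orientation': array([-0.03259172,  0.90751253, -0.41870024,  0.00699255])}
wrist {'fx': 325.19226210127806, 'fy': 325.19226210127806, 'cx': 284.765152095122, 'cy': 209.0152070897152, 'mount': array([[ 7.77583797e-04, -9.58618473e-01, -2.84692848e-01,
         7.25650394e+01],
       [ 9.99999693e-01,  7.72112803e-04,  1.31446794e-04,
        -1.01515710e+00],
       [ 9.38076674e-05, -2.84692863e-01,  9.58618780e-01,
        -1.42611455e+02],
       [ 0.00000000e+00,  0.00000000e+00,  0.00000000e+00,
         1.00000000e+00]])}
```

View pics/top0.png

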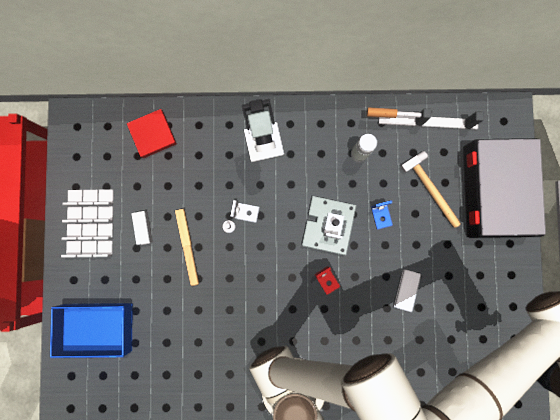

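View pics/side0.png

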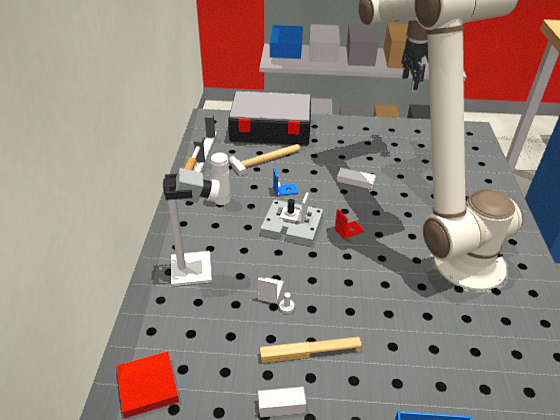

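The top picture shows the grey fixture with a grey bracket and pin at about (331,226), the inspection camera at (262,130), and bracket2 with the clamp screw at (243,212). There are also a blue look-alike (381,215) and a red one (327,280). The only bracket in a grey plate with a black-grip pin is the one at (331,226), so I'll enlarge that to confirm.

Run:
```python
import cv2,numpy as np
t=cv2.imread("pics/top0.png");s=cv2.imread("pics/side0.png")
a=cv2.resize(t[190:260,295:361],None,fx=6,fy=6,interpolation=cv2.INTER_CUBIC)   #396x420
b=cv2.resize(s[190:250,255:330],None,fx=5.3,fy=5.3,interpolation=cv2.INTER_CUBIC) 
c=np.zeros((600,800,3),np.uint8);c[:420,:396]=a;c[:b.shape[0],400:400+b.shape[1]]=b
d=cv2.resize(s[162:215,155:240],None,fx=4.5,fy=4.5,interpolation=cv2.INTER_CUBIC);c[340:340+d.shape[0],400:400+d.shape[1]]=d
cv2.imwrite("pics/crop1.png",c)
t2=cv2.resize(t[92:168,235:295],None,fx=7,fy=7,interpolation=cv2.INTER_CUBIC)
cv2.imwrite("pics/crop2.png",t2)
```

```text
(no output)
```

View pics/crop1.png

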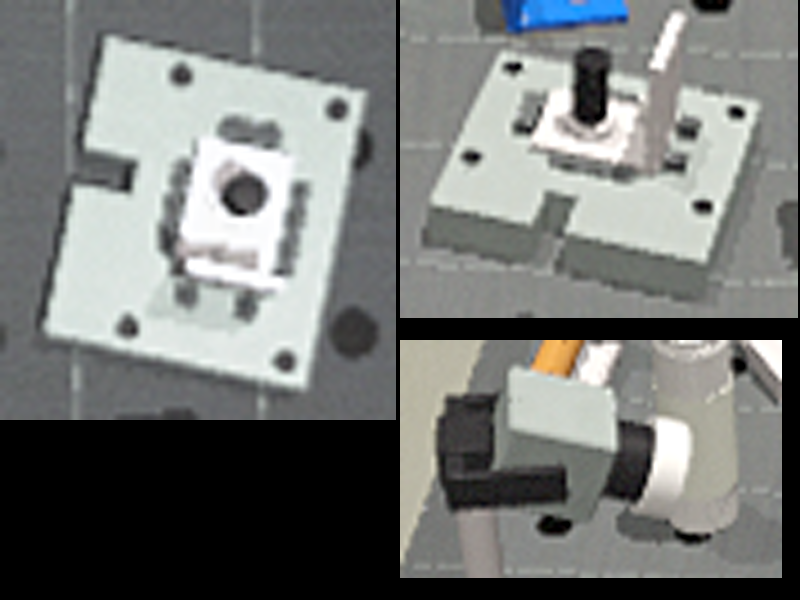

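View pics/crop2.png

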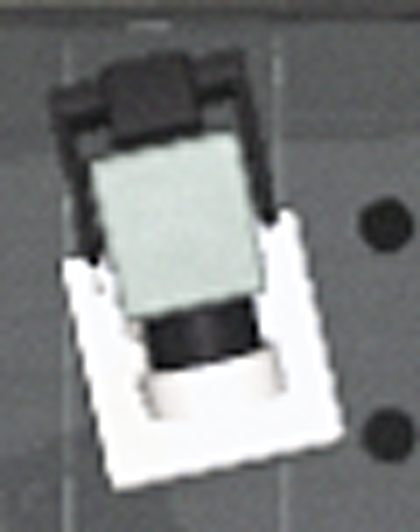

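The crop confirms it. The bare bracket with the black-grip pin sits in the grey plate, with the flange towards the robot (-x) and the notch on the left (+y). Corners of the plate's top are at crop (105,37), (368,92), (308,388) and (45,335). Corners of the stand's base are at crop2 (65,262), (290,212), (343,436) and (115,488).

```bash
cat >> h.py <<'E'
from scipy.optimize import least_squares
TOP=dict(f=458.7165,c=np.array([282.80644,212.80013]),eye=np.array([441.07597,21.23238,1479.26326]),R=R.from_quat([-0.70264101,0.71048512,-0.02558135,0.02919069]))
SIDE=dict(f=522.71165,c=np.array([275.65164,205.2186]),eye=np.array([503.60772,1070.22335,1093.79829]),R=R.from_quat([-0.03259172,0.90751253,-0.41870024,0.00699255]))
MOUNT=np.array([[7.77583797e-04,-9.58618473e-01,-2.84692848e-01,72.5650394],[9.99999693e-01,7.72112803e-04,1.31446794e-04,-1.0151571],[9.38076674e-05,-2.84692863e-01,9.58618780e-01,-142.611455],[0,0,0,1]])
def proj(C,P):
    q=C['R'].inv().apply(np.atleast_2d(P)-C['eye']); return q[:,:2]/q[:,2:]*C['f']+C['c']
def onplane(C,uv,z):
    uv=np.atleast_2d(uv); d=C['R'].apply(np.c_[(uv-C['c'])/C['f'],np.ones(len(uv))]); return C['eye']+d*((z-C['eye'][2])/d[:,2:])
def wproj(pos,q,P):  # wrist fisheye
    p=R.from_quat(q).inv().apply(np.atleast_2d(P)-pos); p=(p-MOUNT[:3,3])@MOUNT[:3,:3]
    r=np.hypot(p[:,0],p[:,1]); th=np.arctan2(r,p[:,2])
    return p[:,:2]/r[:,None]*(th*325.19226)[:,None]+np.array([284.76515,209.01521])
def fr(x,y,yaw,P,z=0): return R.from_euler('z',yaw).apply(np.atleast_2d(P))+[x,y,z]
def head(x,y,yaw,t,P): # head looks along -x tilted down by t
    return R.from_euler('ZY',[yaw,-t]).apply(np.atleast_2d(P))+[x,y,300]
E
python3 - <<'E'
from h import *
def unc(uv,o,k): return (np.array(uv)+.5)/k-.5+np.array(o)
F=unc([(105,37),(368,92),(308,388),(45,335)],(295,190),6)
M=np.array([(80,85,30),(80,-55,30),(-80,-55,30),(-80,85,30.)])
r=least_squares(lambda p:(proj(TOP,fr(*p,M))-F).ravel(),[400,-100,0]);print("fix",r.x,r.fun.round(1))
S=unc([(65,262),(290,212),(343,436),(115,488)],(235,92),7)
M=np.array([(75,55,14),(75,-55,14),(-35,-55,14),(-35,55,14.)])
r2=least_squares(lambda p:(proj(TOP,fr(*p,M))-S).ravel(),[690,80,0]);print("stand",r2.x,r2.fun.round(1))
# head: side crop box pts, top crop box pts
k=4.5
HS=(np.array([(508,405),(612,452)])-[400,340]+.5)/k-.5+[155,162]
HP=np.array([(30,28,28),(-30,28,28.)])
HT=unc([(92,163),(237,135),(265,290),(128,316)],(235,92),7)
HTP=np.array([(30,28,28),(30,-28,28),(-30,-28,28),(-30,28,28.)])
print(HS)
r3=least_squares(lambda p:np.r_[(proj(SIDE,head(*r2.x,p[0],HP))-HS).ravel(),(proj(TOP,head(*r2.x,p[0],HTP))-HT).ravel()],[.3])
print(np.degrees(r3.x),r3.fun.round(1))
print(proj(SIDE,fr(*r.x,[(10,0,81),(10,71,30)],0)),proj(TOP,fr(*r.x,[(10,0,81),(10,71,30)])))
E
```

```text
fix [ 5.10159119e+02 -1.32198624e+02 -2.16066889e-01] [ 0.2  0.1 -0.3 -0.1 -0.1  0.1  0.1 -0.1]
stand [7.68159833e+02 8.36221083e+01 2.13349025e-01] [-0.5 -0.1  0.4 -0.4  0.3  0.2 -0.3  0.2]
[[178.61111111 176.05555556]
 [201.72222222 186.5       ]]
[19.78626037] [ 1.2  4.8  2.9 -0.8 -0.7  0.   0.  -0.8  1.1  0.3 -0.5  1.4]
[[291.34823772 201.7652621 ]
 [284.66471009 229.59022213]] [[336.05152095 221.91960266]
 [312.25781128 218.28993983]]
```

```bash
cat >> h.py <<'E'
FX=(510.16,-132.2,-.21607); ST=(768.16,83.62,.21335)
def down(yaw,ax=180): # tool down, tool x at yaw+180deg
    return R.from_matrix(np.c_[R.from_euler('z',yaw).apply([[-1,0,0],[0,1,0],[0,0,-1]]).T])
def plan(pos,Rt):
    s=arm.read_state(); Rc=R.from_quat(s["ee_rot"])
    rv=np.degrees((Rc.inv()*Rt).as_rotvec()); sh=Rt.inv().apply(np.array(pos)-s["position"])/10
    shc=Rc.inv().apply(np.array(pos)-s["position"])/10
    print("t",round(s["clock"],2),"pos",s["position"].round(1),"F",s["contact_force"].round(1),"w",round(s["gripper_width"],1),round(s["grasp_force"],1))
    print("TURN",rv.round(2),"then SHIFT cm",sh.round(2),"(or SHIFT first",shc.round(2),")")
E
python3 - <<'E'
from h import *
plan(fr(*FX,[10,0,180])[0],down(FX[2]))
E
```

```text
t 0.15 pos [ 136.8 -609.4  230.5] F [0.6 0.1 0.4] w 85.3 0.0
TURN [ 0.1  -0.03 25.02] then SHIFT cm [-27.24  54.61   5.05] (or SHIFT first [-47.78  37.96   5.11] )
```

drive_tool(
  deltas=[
    [[0, 0, 0], [0, 0, 8.34]],
    [[0, 0, 0], [0, 0, 8.34]],
    [[0, 0, 0], [0, 0, 8.34]],
    [[-2.1, 4.2, 0.2], [0, 0, 0]],
    [[-2.1, 4.2, 0.2], [0, 0, 0]],
    [[-2.1, 4.2, 0.2], [0, 0, 0]],
    [[-2.1, 4.2, 0.2], [0, 0, 0]],
    [[-2.1, 4.2, 0.2], [0, 0, 0]],
    [[-2.1, 4.2, 0.2], [0, 0, 0]],
    [[-2.1, 4.2, 0.2], [0, 0, 0]],
    [[-2.1, 4.2, 0.2], [0, 0, 0]],
    [[-2.1, 4.2, 0.2], [0, 0, 0]],
  ],
)

```text
clock: 1.35
position: [403.2, -279.3, 213.3]
ee_rot: [0.108, 0.994, 0.0, 0.0]
contact_force: [-0.0, -0.3, 0.9]
gripper_width: 85.2
grasp_force: 0.0
```

drive_tool(
  deltas=[
    [[-2.1, 4.2, 0.8], [0, 0, 0]],
    [[-2.1, 4.2, 0.8], [0, 0, 0]],
    [[-2.1, 4.2, 0.8], [0, 0, 0]],
    [[-2.0, 4.2, 0.8], [0, 0, 0]],
    [[0, 0, 0], [0, 0, 0]],
  ],
)

```text
clock: 1.85
position: [521.8, -131.1, 179.8]
ee_rot: [0.105, 0.994, 0.0, -0.001]
contact_force: [0.1, 0.6, -0.6]
gripper_width: 85.2
grasp_force: 0.0
```

Run:
```python
from h import *
plan(fr(*FX,[10,0,180])[0],down(FX[2]))
s=arm.read_state();g=get_image("wrist");im=cv2.cvtColor(g["img"],cv2.COLOR_RGB2BGR);cv2.imwrite("pics/w1.png",im)
np.savez("w1.npz",p=s["position"],q=s["ee_rot"])
P=np.array([(80,85,30),(80,-55,30),(-80,-55,30),(-80,85,30),(10,0,87),(-37.5,25,110),(-37.5,-25,110),(-29.5,25,110),(-29.5,-25,110),(37.5,25,36),(37.5,-25,36),(10,71,30)])
uv=wproj(s["position"],s["ee_rot"],fr(*FX,P));print(uv.round(0).tolist())
im=cv2.resize(im,(784,588),interpolation=cv2.INTER_CUBIC)
for u in uv:
    if abs(u).max()<2000: cv2.drawMarker(im,tuple(int(a) for a in (u+.5)*1.4),(0,0,255),cv2.MARKER_CROSS,9,1)
cv2.imwrite("pics/w1m.png",im)
```

```text
t 1.85 pos [ 521.8 -131.1  179.8] F [ 0.1  0.6 -0.6] w 85.2 0.0
TURN [-0.   -0.07  0.32] then SHIFT cm [ 0.12 -0.36 -0.02] (or SHIFT first [ 0.12 -0.36 -0.02] )
[[365.0, 261.0], [227.0, 261.0], [221.0, 96.0], [376.0, 98.0], [281.0, 211.0], [319.0, 152.0], [243.0, 152.0], [319.0, 164.0], [243.0, 164.0], [309.0, 224.0], [255.0, 223.0], [357.0, 194.0]]
```

View pics/w1m.png

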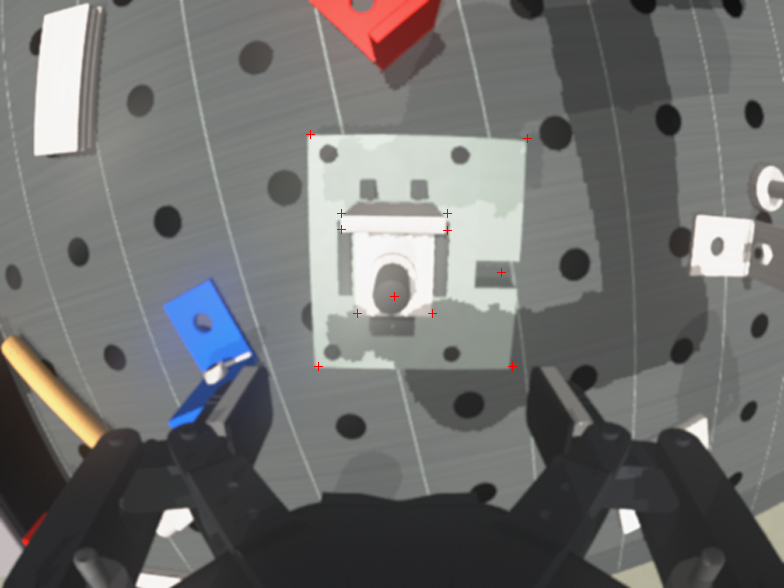

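The wireframe laid over the wrist view matches plate, flange top, foot and pin top at (392,297) to about 1–2 mm. I'm going down on the pin.

drive_tool(
  deltas=[
    [[0.12, -0.36, 1], [0, 0, 0.3]],
    [[0, 0, 4], [0, 0, 0]],
    [[0, 0, 4], [0, 0, 0]],
    [[0, 0, 2.5], [0, 0, 0]],
    [[0, 0, 1.5], [0, 0, 0]],
    [[0, 0, 0], [0, 0, 0]],
    [[0, 0, 0], [0, 0, 0]],
  ],
)

```text
clock: 2.6
position: [517.1, -139.1, 51.6]
ee_rot: [0.111, 0.994, -0.0, -0.0]
contact_force: [0.4, 0.4, -0.2]
gripper_width: 85.3
grasp_force: 0.0
```

drive_tool(
  deltas=[
    [[0, 0, 0], [0, 0, 0]],
    [[0, 0, 0], [0, 0, 0]],
    [[0, 0, 0], [0, 0, 0]],
    [[0, 0, 0], [0, 0, 0]],
    [[0, 0, 0], [0, 0, 0]],
    [[0, 0, 0], [0, 0, 0]],
    [[0, 0, 0], [0, 0, 0]],
    [[0, 0, 0], [0, 0, 0]],
  ],
  claw=1.2,
)

```text
clock: 3.4
position: [518.4, -137.3, 52.1]
ee_rot: [0.11, 0.994, 0.0, 0.001]
contact_force: [-0.8, 5.7, 6.3]
gripper_width: 19.4
grasp_force: 58.5
```

Run:
```python
from h import *
plan(fr(*FX,[10,0,109])[0],down(FX[2]))
print(arm.tcp_to_grasp)
```

```text
t 3.4 pos [ 518.4 -137.3   52.1] F [-0.8  5.7  6.3] w 19.4 58.5
TURN [ 0.06  0.1  -0.26] then SHIFT cm [-0.08  0.32 -5.69] (or SHIFT first [-0.09  0.32 -5.69] )
18.700000000000003
```

drive_tool(
  deltas=[
    [[0, 0.2, 0], [0, 0, 0]],
    [[0, 0, -0.6], [0, 0, 0]],
    [[0, 0, -1], [0, 0, 0]],
    [[0, 0, -1.5], [0, 0, 0]],
    [[0, 0, -1.5], [0, 0, 0]],
    [[0, 0, -1.4], [0, 0, 0]],
    [[0, 0, 0], [0, 0, 0]],
    [[0, 0, 0], [0, 0, 0]],
  ],
)

```text
clock: 4.2
position: [517.6, -136.1, 111.3]
ee_rot: [0.111, 0.994, 0.0, -0.0]
contact_force: [0.8, 0.3, -1.8]
gripper_width: 19.6
grasp_force: 58.7
```

Run:
```python
from h import *
plan(fr(*FX,[10,71,112])[0],down(FX[2]))
```

```text
t 4.2 pos [ 517.6 -136.1  111.3] F [ 0.8  0.3 -1.8] w 19.6 58.7
TURN [ 0.02 -0.02 -0.32] then SHIFT cm [-0.19  7.32 -0.07] (or SHIFT first [-0.15  7.32 -0.07] )
```

drive_tool(
  deltas=[
    [[0, 2.3, 0], [0, 0, -0.3]],
    [[-0.1, 2.5, 0], [0, 0, 0]],
    [[-0.1, 2.5, 0], [0, 0, 0]],
    [[0, 0, 1.5], [0, 0, 0]],
    [[0, 0, 1.6], [0, 0, 0]],
    [[0, 0, 0], [0, 0, 0]],
    [[0, 0, 0], [0, 0, 0]],
    [[0, 0, 0], [0, 0, 0]],
    [[0, 0, 0], [0, 0, 0]],
  ],
)

```text
clock: 5.1
position: [536.2, -65.3, 81.0]
ee_rot: [0.108, 0.994, 0.0, 0.001]
contact_force: [0.5, 0.4, -1.0]
gripper_width: 19.6
grasp_force: 58.9
```

Run:
```python
from h import *
plan(fr(*FX,[10,71,80])[0],down(FX[2]))
s=arm.read_state();g=get_image("wrist");im=cv2.cvtColor(g["img"],cv2.COLOR_RGB2BGR);cv2.imwrite("pics/w2.png",im)
P=np.array([(.5,85,30),(.5,55,30),(19.5,55,30),(19.5,85,30)])
uv=wproj(s["position"],s["ee_rot"],fr(*FX,P));print(uv.round(0).tolist())
# pin axis at tool x=0: shank bottom & collar
zc=s["position"][2]-16
yw=FX[2]
for z in (zc-28,zc):
    c=np.r_[s["position"][:2],z]
    a=np.linspace(0,6.28,24);ring=c+np.c_[7*np.cos(a),7*np.sin(a),0*a] if z<zc else c+np.c_[15*np.cos(a),15*np.sin(a),0*a]
    uv=np.r_[uv,wproj(s["position"],s["ee_rot"],ring)]
o=np.array([190,120]);k=4
cr=cv2.resize(im[120:260,190:380],None,fx=k,fy=k,interpolation=cv2.INTER_CUBIC)
for u in uv: cv2.circle(cr,tuple(int(a) for a in (u-o+.5)*k),2,(0,0,255),-1)
g=get_image("side")["img"][:,:,::-1]
cv2.imwrite("pics/w2m.png",cr);cv2.imwrite("pics/s2.png",g)
```

```text
t 5.1 pos [536.2 -65.3  81. ] F [ 0.5  0.4 -1. ] w 19.6 58.9
TURN [ 0.02  0.07 -0.  ] then SHIFT cm [0.11 0.01 0.1 ] (or SHIFT first [0.11 0.01 0.1 ] )
[[309.0, 216.0], [261.0, 216.0], [262.0, 244.0], [308.0, 244.0]]
```

View pics/w2m.png

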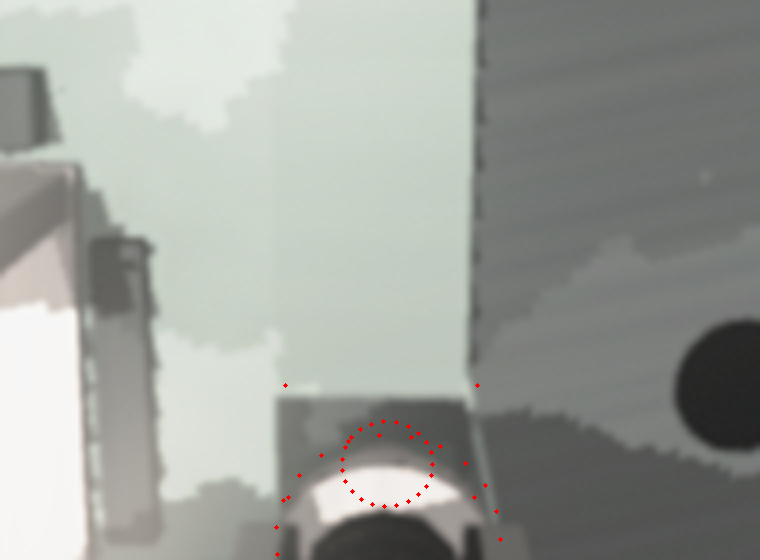

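The wrist crop shows the notch edge at crop row 397, where I predicted 385, so the fixture sits about 1.9 mm further in +x and 1.2 mm in -y. The collar's arc is about 4 mm ahead of the tool axis, so I'm shifting back 1 mm and lowering in steps.

drive_tool(
  deltas=[
    [[0.1, -0.1, 0], [0, 0, 0]],
    [[0, 0, 0.5], [0, 0, 0]],
    [[0, 0, 0.5], [0, 0, 0]],
    [[0, 0, 0.5], [0, 0, 0]],
    [[0, 0, 0], [0, 0, 0]],
  ],
)

```text
clock: 5.7
position: [533.8, -66.0, 64.2]
ee_rot: [0.108, 0.994, -0.0, -0.001]
contact_force: [0.5, -0.3, -0.2]
gripper_width: 19.7
grasp_force: 58.9
```

drive_tool(
  deltas=[
    [[0, 0, 0.5], [0, 0, 0]],
    [[0, 0, 0.5], [0, 0, 0]],
    [[0, 0, 0.5], [0, 0, 0]],
    [[0, 0, 0.2], [0, 0, 0]],
    [[0, 0, 0], [0, 0, 0]],
    [[0, 0, 0], [0, 0, 0]],
  ],
)

```text
clock: 6.3
position: [534.7, -65.9, 48.3]
ee_rot: [0.108, 0.994, -0.0, 0.0]
contact_force: [0.2, -0.5, -0.6]
gripper_width: 19.4
grasp_force: 58.9
```

drive_tool(
  deltas=[
    [[0, 0, 0.1], [0, 0, 0]],
    [[0, 0, 0.1], [0, 0, 0]],
    [[0, 0, 0.1], [0, 0, 0]],
    [[0, 0, 0], [0, 0, 0]],
  ],
)

```text
clock: 6.7
position: [534.7, -66.0, 46.0]
ee_rot: [0.108, 0.994, -0.0, 0.0]
contact_force: [-0.7, 0.4, 4.6]
gripper_width: 19.2
grasp_force: 59.5
```

drive_tool(
  deltas=[
    [[0, 0, 0], [0, 0, 0]],
    [[0, 0, 0], [0, 0, 0]],
    [[0, 0, 0], [0, 0, 0]],
    [[0, 0, -1], [0, 0, 0]],
    [[0, 0, -2], [0, 0, 0]],
    [[0, 0, -4], [0, 0, 0]],
    [[0, 0, -5], [0, 0, 0]],
    [[0, 0, -5], [0, 0, 0]],
    [[0, 0, -4], [0, 0, 0]],
  ],
  claw=5,
)

```text
clock: 7.6
position: [534.9, -66.1, 259.6]
ee_rot: [0.108, 0.994, 0.0, 0.002]
contact_force: [1.1, -0.6, -0.4]
gripper_width: 50.0
grasp_force: 0.0
```

Run:
```python
from h import *
s=arm.read_state();print(s["joints"].round(2),s["gripper_width"])
im=get_image("wrist")["img"][:,:,::-1];cv2.imwrite("pics/w3.png",im)
Pt=np.r_[head(*ST,np.radians(20),[(30,28,28),(30,-28,28),(-30,-28,28),(-30,28,28),(-30,-28,-28),(-70,0,0),(-70,27,0),(-70,-27,0)]),fr(*ST,[(-35,-55,14),(-35,55,14)])]
for pos in ((450,0,330),(480,20,350)):
  for th in (25,40):
    Rt=R.from_euler('y',-th,degrees=True)*down(0); plan(pos,Rt)
    print(pos,th,wproj(np.array(pos),Rt.as_quat(),Pt).round(0).tolist())
```

```text
[ 0.18  0.22 -0.16  0.   -1.19 -1.97] 49.97988851615091
t 7.65 pos [538.4 -66.5 266.8] F [ 1.1 -0.7  6.4] w 49.9 0.0
TURN [ -2.63 -23.9  -12.08] then SHIFT cm [ 5.34  6.65 -9.47] (or SHIFT first [ 9.94  4.64 -6.48] )
(450, 0, 330) 25 [[370.0, 415.0], [329.0, 420.0], [324.0, 397.0], [369.0, 391.0], [323.0, 365.0], [342.0, 358.0], [364.0, 355.0], [321.0, 361.0], [298.0, 231.0], [358.0, 222.0]]
t 7.65 pos [538.4 -66.5 266.8] F [ 1.1 -0.7  6.4] w 49.9 0.0
TURN [ -4.24 -38.84 -11.78] then SHIFT cm [  2.71   6.65 -10.53] (or SHIFT first [ 9.94  4.64 -6.48] )
(450, 0, 330) 40 [[364.0, 358.0], [326.0, 361.0], [322.0, 342.0], [364.0, 338.0], [322.0, 308.0], [340.0, 306.0], [361.0, 304.0], [319.0, 308.0], [298.0, 169.0], [359.0, 161.0]]
t 7.65 pos [538.4 -66.5 266.8] F [ 1.1 -0.7  6.4] w 49.9 0.0
TURN [ -2.63 -23.9  -12.08] then SHIFT cm [  1.77   8.65 -10.01] (or SHIFT first [ 7.4   7.24 -8.43] )
(480, 20, 350) 25 [[358.0, 398.0], [316.0, 402.0], [309.0, 375.0], [356.0, 370.0], [310.0, 343.0], [328.0, 334.0], [350.0, 331.0], [305.0, 337.0], [287.0, 212.0], [347.0, 202.0]]
t 7.65 pos [538.4 -66.5 266.8] F [ 1.1 -0.7  6.4] w 49.9 0.0
TURN [ -4.24 -38.84 -11.78] then SHIFT cm [ -0.88   8.65 -10.13] (or SHIFT first [ 7.4   7.24 -8.43] )
(480, 20, 350) 40 [[354.0, 342.0], [314.0, 345.0], [308.0, 323.0], [353.0, 319.0], [309.0, 289.0], [327.0, 284.0], [349.0, 282.0], [305.0, 286.0], [287.0, 149.0], [349.0, 141.0]]
```

Run:
```python
from h import *
Pt=np.r_[head(*ST,np.radians(20),[(30,-28,28),(-30,-28,28),(-30,-28,-28),(30,-28,-28),(-70,0,0),(-70,0,27),(-70,0,-27)]),fr(*ST,[(-35,-55,14)])]
yw=np.radians(95)
for pos in ((640,-170,350),(650,-200,380)):
  for th in (35,45):
    Rt=R.from_euler('z',yw)*R.from_euler('y',-th,degrees=True)*down(0); plan(pos,Rt)
    print(pos,th,wproj(np.array(pos),Rt.as_quat(),Pt).round(0).tolist())
```

```text
t 7.65 pos [538.4 -66.5 266.8] F [ 1.1 -0.7  6.4] w 49.9 0.0
TURN [ -33.39  -23.21 -103.15] then SHIFT cm [  4.39  -9.22 -13.24] (or SHIFT first [-12.27  -7.93  -8.13] )
(640, -170, 350) 35 [[139.0, 339.0], [184.0, 325.0], [176.0, 284.0], [134.0, 299.0], [217.0, 303.0], [223.0, 322.0], [212.0, 285.0], [210.0, 135.0]]
t 7.65 pos [538.4 -66.5 266.8] F [ 1.1 -0.7  6.4] w 49.9 0.0
TURN [ -42.56  -30.   -100.58] then SHIFT cm [  2.03  -9.22 -13.8 ] (or SHIFT first [-12.27  -7.93  -8.13] )
(640, -170, 350) 45 [[143.0, 309.0], [186.0, 294.0], [176.0, 252.0], [136.0, 268.0], [218.0, 269.0], [224.0, 288.0], [213.0, 250.0], [208.0, 94.0]]
t 7.65 pos [538.4 -66.5 266.8] F [ 1.1 -0.7  6.4] w 49.9 0.0
TURN [ -33.39  -23.21 -103.15] then SHIFT cm [  5.19  -9.96 -17.46] (or SHIFT first [-13.94 -10.64 -11.11] )
(650, -200, 380) 35 [[157.0, 325.0], [199.0, 311.0], [191.0, 275.0], [152.0, 288.0], [229.0, 291.0], [234.0, 308.0], [224.0, 275.0], [220.0, 138.0]]
t 7.65 pos [538.4 -66.5 266.8] F [ 1.1 -0.7  6.4] w 49.9 0.0
TURN [ -42.56  -30.   -100.58] then SHIFT cm [  2.08  -9.96 -18.1 ] (or SHIFT first [-13.94 -10.64 -11.11] )
(650, -200, 380) 45 [[160.0, 292.0], [200.0, 277.0], [191.0, 240.0], [153.0, 255.0], [229.0, 255.0], [235.0, 273.0], [224.0, 238.0], [218.0, 96.0]]
```

View pics/w3.png

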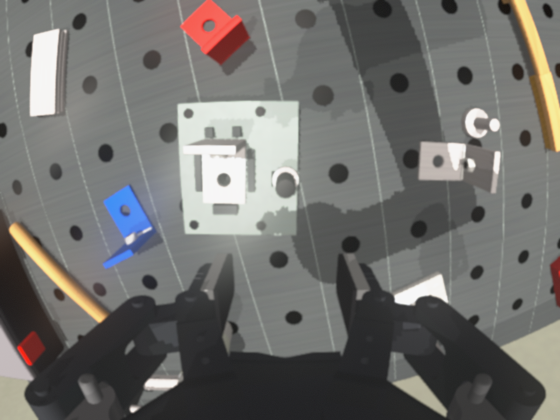

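The pin is standing upright, with its collar on the plate, in the notch at (285,180). The fixture and bracket are undisturbed. Next I'll look at the camera head from its side.

drive_tool(
  deltas=[
    [[0, 0, -0.7], [0, 0, -8.3]],
    [[0, 0, -0.7], [0, 0, -8.3]],
    [[0, 0, -0.7], [0, 0, -8.3]],
    [[0, 0, -0.7], [0, 0, -8.3]],
    [[0, 0, -0.7], [0, 0, -8.3]],
    [[0, 0, -0.7], [0, 0, -8.3]],
    [[0, 0, -0.7], [0, 0, -8.3]],
    [[0, 0, -0.7], [0, 0, -8.3]],
    [[0, 0, -0.7], [0, 0, -8.3]],
    [[0, 0, -0.7], [0, 0, -8.3]],
    [[0, 0, -0.7], [0, 0, -8.3]],
    [[0, 0, -0.7], [0, 0, -8.3]],
  ],
)

```text
clock: 8.85
position: [534.2, -66.0, 339.9]
ee_rot: [-0.692, 0.722, -0.0, 0.0]
contact_force: [0.9, 0.0, 0.3]
gripper_width: 50.1
grasp_force: 0.0
```

drive_tool(
  deltas=[
    [[0, 0, 0], [0, 0, -7.8]],
    [[3.7, -3.1, 0], [0, 0, 0]],
    [[3.7, -3.1, 0], [0, 0, 0]],
    [[3.7, -3.1, 0], [0, 0, 0]],
    [[0, 0, 0], [0, -7.5, 0]],
    [[0, 0, 0], [0, -7.5, 0]],
    [[0, 0, 0], [0, -7.5, 0]],
    [[0, 0, 0], [0, -7.5, 0]],
    [[0, 0, 0], [0, -7.5, 0]],
    [[0, 0, 0], [0, -7.5, 0]],
    [[0, 0, 0], [0, 0, 0]],
    [[0, 0, 0], [0, 0, 0]],
  ],
)

```text
clock: 10.05
position: [636.9, -169.3, 338.5]
ee_rot: [0.681, -0.625, -0.282, -0.258]
contact_force: [0.7, 0.2, -0.2]
gripper_width: 49.8
grasp_force: 0.0
```

Run:
```python
from h import *
get_image("top")
s=arm.read_state();g=get_image("wrist");im=cv2.cvtColor(g["img"],cv2.COLOR_RGB2BGR);cv2.imwrite("pics/w4.png",im)
np.savez("w4.npz",p=s["position"],q=s["ee_rot"]);print(s["position"],s["ee_rot"],s["clock"],s["joints"].round(2))
Pt=np.r_[head(*ST,np.radians(20),[(30,-28,28),(-30,-28,28),(-30,-28,-28),(30,-28,-28),(-30,28,28),(30,28,28),(-70,0,0),(-70,0,27),(-70,0,-27)]),fr(*ST,[(-35,-55,14),(75,-55,14)])]
uv=wproj(s["position"],s["ee_rot"],Pt);print(uv.round(0).tolist())
m=uv[:9].mean(0).astype(int);x0,y0=max(m[0]-80,0),max(m[1]-60,0);k=5
cr=cv2.resize(im[y0:y0+120,x0:x0+160],None,fx=k,fy=k,interpolation=cv2.INTER_CUBIC);print("org",x0,y0)
for u in uv: cv2.circle(cr,tuple(int(a) for a in (u-[x0,y0]+.5)*k),3,(0,0,255),-1)
cv2.imwrite("pics/w4m.png",cr)
```

```text
[ 636.92205647 -168.33619646  339.70803804] [ 0.68178487 -0.62415672 -0.28128729 -0.25782793] 10.1 [-0.37  0.6   0.67 -0.75 -1.94  0.28]
[[139.0, 317.0], [182.0, 302.0], [173.0, 260.0], [132.0, 275.0], [199.0, 312.0], [160.0, 325.0], [215.0, 277.0], [220.0, 296.0], [210.0, 258.0], [205.0, 98.0], [143.0, 109.0]]
org 101 231
```

View pics/w4m.png

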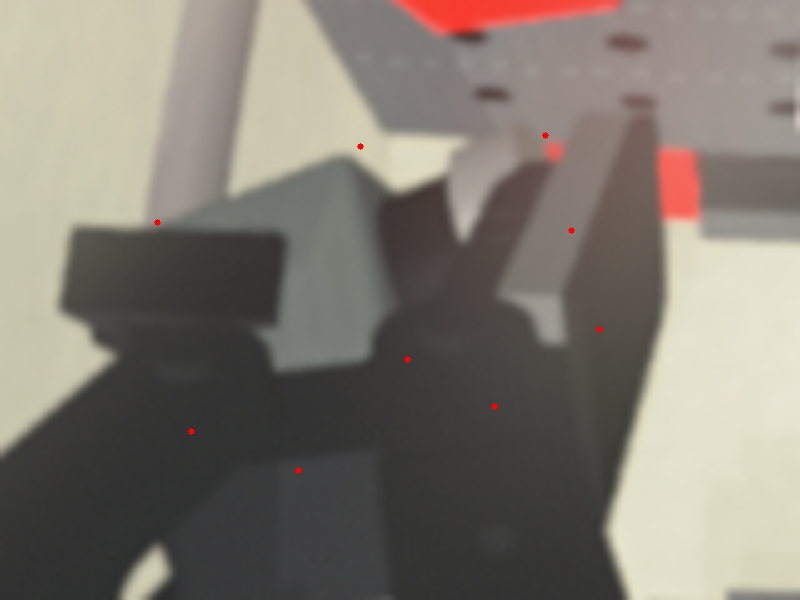

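The left finger covers part of the head. I'm sliding 10 cm sideways, opening the fingers and tilting a little more.

drive_tool(
  deltas=[
    [[0, -2.5, 0], [0, -5, 0]],
    [[0, -2.5, 0], [0, -5, 0]],
    [[0, -2.5, 0], [0, 0, 0]],
    [[0, -2.5, 0], [0, 0, 0]],
    [[0, 0, 0], [0, 0, 0]],
    [[0, 0, 0], [0, 0, 0]],
    [[0, 0, 0], [0, 0, 0]],
  ],
  claw=8.5,
)

```text
clock: 10.85
position: [736.0, -158.8, 340.8]
ee_rot: [0.655, -0.599, -0.34, -0.312]
contact_force: [-0.5, 0.4, 0.5]
gripper_width: 85.2
grasp_force: 0.0
```

Run:
```python
from h import *
s=arm.read_state();g=get_image("wrist");im=cv2.cvtColor(g["img"],cv2.COLOR_RGB2BGR);cv2.imwrite("pics/w5.png",im)
np.savez("w5.npz",p=s["position"],q=s["ee_rot"]);print(s["position"],s["ee_rot"],s["clock"],s["joints"].round(2))
Pt=np.r_[head(*ST,np.radians(20),[(30,-28,28),(-30,-28,28),(-30,-28,-28),(30,-28,-28),(-30,28,28),(30,28,28),(-70,0,0),(-70,0,27),(-70,0,-27)]),fr(*ST,[(-35,-55,14),(75,-55,14)])]
uv=wproj(s["position"],s["ee_rot"],Pt);print(uv.round(1).tolist())
m=uv[:9].mean(0).astype(int);x0,y0=max(m[0]-80,0),max(m[1]-60,0);k=5
cr=cv2.resize(im[y0:y0+120,x0:x0+160],None,fx=k,fy=k,interpolation=cv2.INTER_CUBIC);print("org",x0,y0)
for u in uv: cv2.circle(cr,tuple(int(a) for a in (u-[x0,y0]+.5)*k),3,(0,0,255),-1)
cv2.imwrite("pics/w5m.png",cr)
```

```text
[ 735.96774251 -158.76566913  340.83277654] [ 0.65496255 -0.59877256 -0.3397453  -0.31155835] 10.85 [-0.39  0.82  1.04 -0.99 -2.09  0.08]
[[219.8, 289.6], [268.2, 272.2], [252.7, 227.7], [206.6, 245.3], [275.7, 277.8], [233.2, 293.1], [295.1, 242.5], [302.9, 262.7], [287.6, 222.8], [268.0, 53.7], [196.4, 63.4]]
org 180 199
```

View pics/w5m.png

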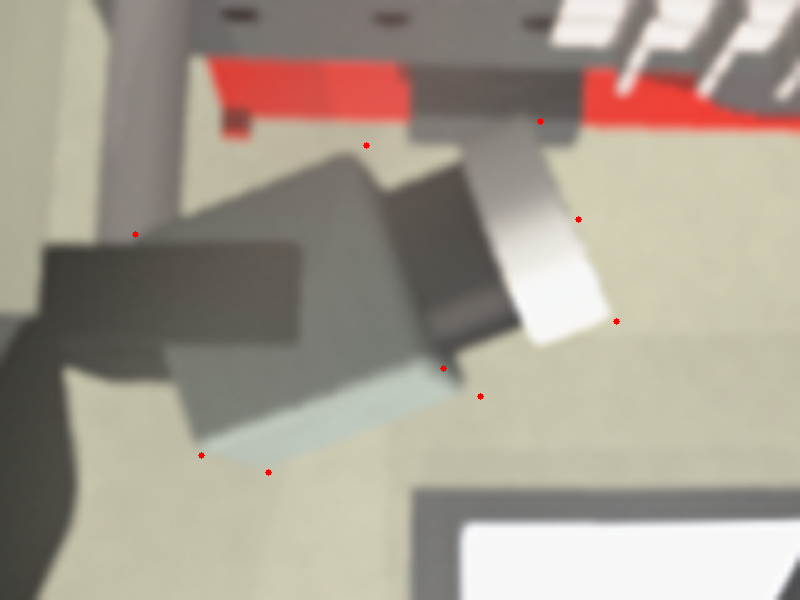

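The head is seen cleanly. Corners are at crop (198,441), (437,357), (350,154), (270,465) and (462,385), and the ring front runs from (530,118) to (610,318). I'm fitting the tilt to these.

Run:
```python
from h import *
d=np.load("w5.npz")
uv=(np.array([(198,441),(437,357),(350,154),(270,465),(462,385),(532,119),(609,318)])+.5)/5-.5+[180,199]
P=np.array([(30,-28,28),(-30,-28,28),(-30,-28,-28),(30,28,28),(-30,28,28),(-70,0,-27),(-70,0,27.)])
f=lambda p:np.r_[(wproj(d["p"],d["q"],head(p[0],p[1],p[2],p[3],P)+[0,0,p[4]])-uv).ravel(),(p[0]-ST[0])/3,(p[1]-ST[1])/3,(p[2]-ST[2])/.02,p[4]/2]
r=least_squares(f,[*ST,.33,0],x_scale=[1,1,.01,.01,1]);print(r.x.round(3),np.degrees(r.x[2:4]),r.fun.round(1))
x,y,yw,t=r.x[:4];Hd=R.from_euler('ZY',[yw,-t])
print("view",head(x,y,yw,t,[-220,0,0]),Hd.as_matrix().round(3))
s=arm.read_state();Rt=down(FX[2]+np.pi/2)
plan(fr(*FX,[-33.5,0,180])[0]+[1.6,-1.6,0],Rt)
```

```text
[ 7.70045e+02  8.77960e+01  2.13000e-01  3.54000e-01 -1.79500e+00] [12.19405281 20.29678813] [-0.4  1.6 -0.5  0.9  1.5 -2.4 -1.5  0.4  2.1  1.  -0.4 -0.3 -0.5 -0.7
  0.6  1.4 -0.  -0.9]
view [[568.36106066  44.21206042 223.68572346]] [[ 0.917 -0.211 -0.339]
 [ 0.198  0.977 -0.073]
 [ 0.347  0.     0.938]]
t 10.9 pos [ 735.9 -159.1  341. ] F [ 0.3  1.1 -0. ] w 84.9 0.0
TURN [ 8.29 54.48 16.12] then SHIFT cm [ 2.34 25.78 16.1 ] (or SHIFT first [ 9.98 25.32 13.73] )
```

drive_tool(
  deltas=[
    [[0, 0, 0], [1.184, 7.783, 2.303]],
    [[0, 0, 0], [1.184, 7.783, 2.303]],
    [[0, 0, 0], [1.184, 7.783, 2.303]],
    [[0, 0, 0], [1.184, 7.783, 2.303]],
    [[0, 0, 0], [1.184, 7.783, 2.303]],
    [[0, 0, 0], [1.184, 7.783, 2.303]],
    [[0, 0, 0], [1.184, 7.783, 2.303]],
    [[0.33, 3.68, 2.1], [0, 0, 0]],
    [[0.33, 3.68, 2.1], [0, 0, 0]],
    [[0.33, 3.68, 2.1], [0, 0, 0]],
    [[0.33, 3.68, 2.1], [0, 0, 0]],
    [[0.33, 3.68, 2.1], [0, 0, 0]],
  ],
  claw=5,
)

```text
clock: 12.1
position: [550.6, -136.1, 235.2]
ee_rot: [-0.627, 0.779, 0.0, 0.001]
contact_force: [0.6, 0.2, -0.2]
gripper_width: 49.8
grasp_force: 0.0
```

drive_tool(
  deltas=[
    [[0.33, 3.68, 2.3], [0, 0, 0]],
    [[0.33, 3.68, 2.3], [0, 0, 0]],
    [[0, 0, 0], [0, 0, 0]],
    [[0, 0, 0], [0, 0, 0]],
    [[0, 0, 0], [0, 0, 0]],
  ],
)

```text
clock: 12.6
position: [481.3, -126.8, 190.6]
ee_rot: [-0.627, 0.779, -0.001, 0.002]
contact_force: [-0.2, 0.1, 0.1]
gripper_width: 50.1
grasp_force: 0.0
```

Run:
```python
from h import *
plan(fr(*FX,[-33.5,0,77])[0]+[1.6,-1.6,0],down(FX[2]+np.pi/2))
s=arm.read_state();g=get_image("wrist");im=cv2.cvtColor(g["img"],cv2.COLOR_RGB2BGR);cv2.imwrite("pics/w6.png",im)
P=np.array([(-37.5,25,110),(-37.5,-25,110),(-29.5,25,110),(-29.5,-25,110),(37.5,25,36),(37.5,-25,36)])
uv=wproj(s["position"],s["ee_rot"],fr(*FX,P)+[1.6,-1.6,0]);print(uv.round(0).tolist())
k=3;m=uv.mean(0).astype(int);x0,y0=max(0,m[0]-120),max(0,m[1]-110)
cr=cv2.resize(im[y0:y0+200,x0:x0+260],None,fx=k,fy=k,interpolation=cv2.INTER_CUBIC)
for u in uv: cv2.circle(cr,tuple(int(a) for a in (u-[x0,y0]+.5)*k),3,(0,0,255),-1)
cv2.imwrite("pics/w6m.png",cr)
```

```text
t 12.6 pos [ 481.3 -126.8  190.6] F [-0.2  0.1  0.1] w 50.1 0.0
TURN [-0.16  0.1  -0.01] then SHIFT cm [ 0.03  0.22 11.36] (or SHIFT first [ 0.05  0.25 11.36] )
[[295.0, 249.0], [295.0, 183.0], [284.0, 249.0], [284.0, 183.0], [216.0, 217.0], [213.0, 167.0]]
```

View pics/w6m.png

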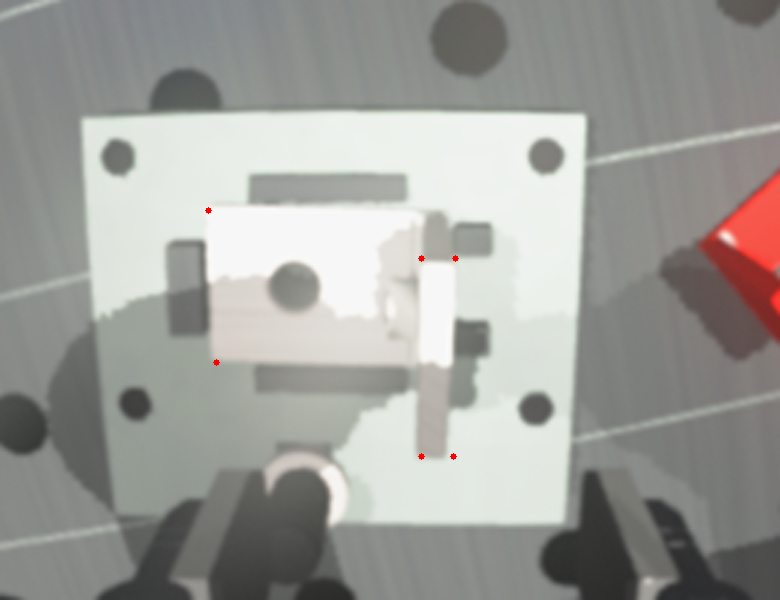

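The flange top lies at crop (418–455, 258–457), within about 1 mm of the model. I'm going down and gripping.

drive_tool(
  deltas=[
    [[0, 0.1, 3.5], [0, 0, 0]],
    [[0, 0, 3.5], [0, 0, 0]],
    [[0, 0, 2.5], [0, 0, 0]],
    [[0, 0, 1.7], [0, 0, 0]],
    [[0, 0, 0], [0, 0, 0]],
    [[0, 0, 0], [0, 0, 0]],
  ],
)

```text
clock: 13.25
position: [480.2, -126.3, 77.3]
ee_rot: [-0.627, 0.779, 0.0, 0.0]
contact_force: [0.6, -0.4, 0.3]
gripper_width: 50.0
grasp_force: 0.0
```

drive_tool(
  deltas=[
    [[0, 0, 0], [0, 0, 0]],
    [[0, 0, 0], [0, 0, 0]],
    [[0, 0, 0], [0, 0, 0]],
    [[0, 0, 0], [0, 0, 0]],
    [[0, 0, 0], [0, 0, 0]],
    [[0, 0, 0], [0, 0, 0]],
    [[0, 0, 0], [0, 0, 0]],
  ],
  claw=0.2,
)

```text
clock: 13.95
position: [479.2, -126.3, 77.8]
ee_rot: [-0.627, 0.779, 0.0, 0.0]
contact_force: [-1.0, 0.2, 5.7]
gripper_width: 7.4
grasp_force: 59.7
```

drive_tool(
  deltas=[
    [[0, 0, -0.5], [0, 0, 0]],
    [[0, 0, -1], [0, 0, 0]],
    [[0, 0, -2], [0, 0, 0]],
    [[0, 0, -3], [0, 0, 0]],
    [[0, 0, -4], [0, 0, 0]],
    [[0, 0, -4], [0, 0, 0]],
    [[0, 0, -3], [0, 0, 0]],
    [[0, 0, -2], [0, 0, 0]],
    [[0, 0, 0], [0, 0, 0]],
    [[0, 0, 0], [0, 0, 0]],
  ],
)

```text
clock: 14.95
position: [477.9, -126.1, 270.7]
ee_rot: [-0.626, 0.78, 0.002, -0.0]
contact_force: [-0.9, 0.4, -5.0]
gripper_width: 7.2
grasp_force: 58.6
```

```bash
cat >> h.py <<'E'
SM=(769.1,85.7,.2133,np.radians(20.3)); Hd=R.from_euler('ZY',[SM[2],-SM[3]])
def target(back=0,tib=np.array([-33.5,.35,47.8]),extra=np.zeros(3)):
    v=head(*SM,[-220-back,0,0])[0]
    return v+Hd.apply(tib-[-20.5,0,28])+extra, Hd*R.from_euler('z',90,degrees=True)*down(0)
E
python3 - <<'E'
from h import *
plan(*target(40)); plan(*target(0));print(target(0)[0],arm.read_state()["joints"].round(2))
E
```

```text
t 14.95 pos [ 477.9 -126.1  270.7] F [-0.9  0.4 -5. ] w 7.2 58.6
TURN [ 20.18  -4.21 -24.43] then SHIFT cm [-14.57  -4.62   6.7 ] (or SHIFT first [-1.601e+01  1.000e-02  4.710e+00] )
t 14.95 pos [ 477.9 -126.1  270.7] F [-0.9  0.4 -5. ] w 7.2 58.6
TURN [ 20.18  -4.21 -24.43] then SHIFT cm [-14.57  -8.62   6.7 ] (or SHIFT first [-17.58  -3.39   3.32] )
[548.73649282  38.32852526 237.73419409] [ 0.07  0.13 -0.23 -0.   -1.21 -0.29]
```

drive_tool(
  deltas=[
    [[0, 0, 0], [4.04, -0.84, -4.89]],
    [[0, 0, 0], [4.04, -0.84, -4.89]],
    [[0, 0, 0], [4.04, -0.84, -4.89]],
    [[0, 0, 0], [4.04, -0.84, -4.89]],
    [[0, 0, 0], [4.04, -0.84, -4.89]],
    [[-2.9, -0.92, 1.34], [0, 0, 0]],
    [[-2.9, -0.92, 1.34], [0, 0, 0]],
    [[-2.9, -0.92, 1.34], [0, 0, 0]],
    [[-2.9, -0.92, 1.34], [0, 0, 0]],
    [[-2.9, -0.92, 1.34], [0, 0, 0]],
    [[0, 0, 0], [0, 0, 0]],
    [[0, 0, 0], [0, 0, 0]],
  ],
)

```text
clock: 16.15
position: [511.2, 29.3, 221.6]
ee_rot: [0.767, -0.617, 0.11, -0.134]
contact_force: [-0.3, 0.1, -5.0]
gripper_width: 7.0
grasp_force: 59.1
```

Run:
```python
from h import *
plan(*target(0))
```

```text
t 16.15 pos [511.2  29.3 221.6] F [-0.3  0.1 -5. ] w 7.0 59.1
TURN [ 0.3  -0.11  0.15] then SHIFT cm [-0.09 -4.18 -0.17] (or SHIFT first [-0.08 -4.18 -0.19] )
```

drive_tool(
  deltas=[
    [[-0.1, -1.0, -0.1], [0.3, -0.1, 0.15]],
    [[0, -1.2, 0], [0, 0, 0]],
    [[0, -1.0, 0], [0, 0, 0]],
    [[0, -0.9, 0], [0, 0, 0]],
    [[0, 0, 0], [0, 0, 0]],
    [[0, 0, 0], [0, 0, 0]],
    [[0, 0, 0], [0, 0, 0]],
  ],
)

```text
clock: 16.85
position: [549.4, 37.9, 239.6]
ee_rot: [0.765, -0.618, 0.112, -0.14]
contact_force: [-0.1, -1.0, -4.3]
gripper_width: 6.9
grasp_force: 59.0
```

Run:
```python
from h import *
plan(*target(0))
s=arm.read_state()
W=get_image("wrist")["img"][:,:,::-1];cv2.imwrite("pics/w7.png",W)
im={n:get_image(n)["img"][:,:,::-1].copy() for n in("top","side")}
Rb=R.from_quat(s["ee_rot"])*(R.from_euler('z',90,degrees=True)*down(0)).inv()
ob=s["position"]-Rb.apply([-33.5,.35,47.8])
B=Rb.apply(np.array([(37.5,25,6),(37.5,-25,6),(-29.5,25,6),(-29.5,-25,6),(-29.5,25,80),(-29.5,-25,80),(-37.5,25,80),(-20.5,0,28),(10,0,6)]))+ob
L=head(*SM,[(-70,0,0),(-70,27,0),(-70,-27,0),(-70,0,27),(-70,0,-27),(-30,28,28),(30,28,28),(-30,-28,28)])
def crop(I,C,k=4):
    uv=np.r_[proj(C,B),proj(C,L)];m=uv.mean(0).astype(int);x0,y0=m[0]-50,m[1]-70
    c=cv2.resize(I[y0:y0+140,x0:x0+100],None,fx=k,fy=k,interpolation=cv2.INTER_CUBIC)
    for i,u in enumerate(uv): cv2.circle(c,tuple(int(a) for a in (u-[x0,y0]+.5)*k),2,(0,0,255) if i<9 else (0,160,0),-1)
    print(C is TOP,"org",x0,y0,uv.round(1).tolist()); return c
cv2.imwrite("pics/f1.png",np.hstack([crop(im["top"],TOP),crop(im["side"],SIDE)]))
cv2.imwrite("pics/top7.png",im["top"]);cv2.imwrite("pics/side7.png",im["side"])
```

```text
t 16.85 pos [549.4  37.9 239.6] F [-0.1 -1.  -4.3] w 6.9 59.0
TURN [-0.34  0.   -0.1 ] then SHIFT cm [-0.06  0.12  0.15] (or SHIFT first [-0.06  0.12  0.15] )
True org 219 102 [[263.6, 182.2], [281.3, 178.2], [268.9, 205.1], [286.3, 201.2], [270.1, 212.2], [288.6, 208.1], [270.8, 215.1], [277.4, 202.1], [274.6, 189.7], [265.2, 149.2], [255.3, 151.4], [275.1, 146.9], [265.6, 150.5], [264.9, 147.8], [251.6, 137.8], [246.2, 114.6], [272.8, 133.0]]
False org 190 123 [[248.8, 210.1], [246.7, 197.6], [273.2, 214.9], [270.5, 202.5], [283.9, 193.2], [280.8, 181.0], [286.8, 193.9], [271.7, 201.7], [257.7, 205.8], [216.1, 191.2], [216.7, 198.1], [215.4, 184.5], [219.3, 182.8], [212.9, 199.3], [204.1, 186.3], [179.3, 181.3], [203.1, 172.3]]
```

View pics/f1.png

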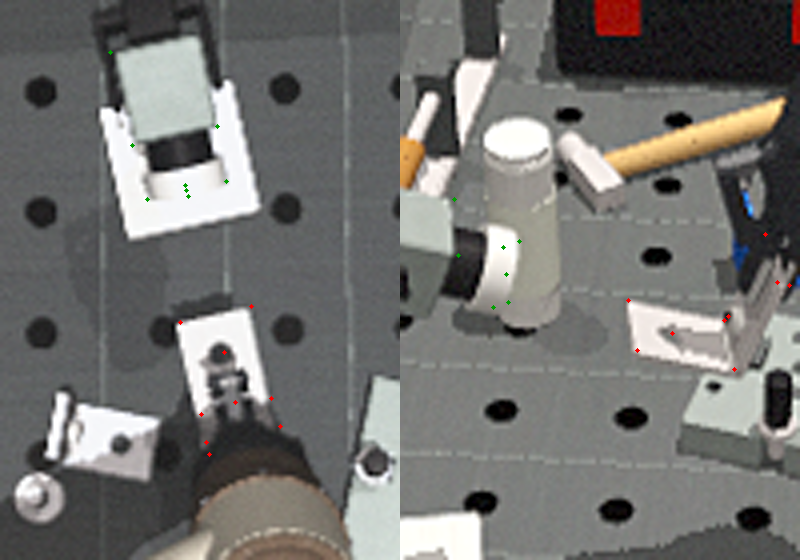

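Both views agree with the model. In the top crop the toe corners are at (178,322) and (250,307), and in the side crop at (627,303) and (636,349), each within a pixel of prediction; the lens ring matches too. A small final correction, then settle.

drive_tool(
  deltas=[
    [[0, 0, 0], [0, 0, 0]],
    [[0, 0, 0], [0, 0, 0]],
    [[0, 0, 0], [0, 0, 0]],
    [[0, 0, 0], [0, 0, 0]],
    [[0, 0, 0], [0, 0, 0]],
  ],
)

```text
clock: 17.5
position: [550.1, 38.3, 240.1]
ee_rot: [0.765, -0.618, 0.113, -0.14]
contact_force: [0.4, 0.1, -4.7]
gripper_width: 7.2
grasp_force: 59.0
```

Run:
```python
from h import *
plan(*target(0))
for i in range(3): get_image("top"); plan(*target(0))
```

```text
t 17.5 pos [550.1  38.3 240.1] F [ 0.4  0.1 -4.7] w 7.2 59.0
TURN [-0.41  0.01 -0.07] then SHIFT cm [-0.03  0.2   0.17] (or SHIFT first [-0.03  0.2   0.17] )
t 17.55 pos [550.   38.2 240.1] F [ 0.7 -0.5 -3.8] w 7.0 59.0
TURN [-0.41  0.01 -0.07] then SHIFT cm [-0.04  0.2   0.18] (or SHIFT first [-0.04  0.2   0.18] )
t 17.6 pos [550.   38.3 240. ] F [-0.1 -0.1 -4.6] w 6.8 59.0
TURN [-0.4   0.01 -0.07] then SHIFT cm [-0.03  0.2   0.17] (or SHIFT first [-0.03  0.2   0.17] )
t 17.65 pos [550.1  38.3 240.1] F [ 0.3 -0.  -4.7] w 7.0 59.0
TURN [-0.41  0.01 -0.07] then SHIFT cm [-0.03  0.2   0.17] (or SHIFT first [-0.03  0.2   0.17] )
```

drive_tool(
  deltas=[
    [[0, 0.2, 0.17], [-0.4, 0, 0]],
    [[0, 0, 0], [0, 0, 0]],
    [[0, 0, 0], [0, 0, 0]],
    [[0, 0, 0], [0, 0, 0]],
    [[0, 0, 0], [0, 0, 0]],
    [[0, 0, 0], [0, 0, 0]],
    [[0, 0, 0], [0, 0, 0]],
  ],
)

```text
clock: 18.35
position: [548.9, 38.0, 237.8]
ee_rot: [0.766, -0.618, 0.111, -0.137]
contact_force: [-0.1, 0.4, -4.5]
gripper_width: 6.9
grasp_force: 59.0
```

Run:
```python
from h import *
plan(*target(0))
print(arm.job_done())
```

```text
t 18.35 pos [548.9  38.  237.8] F [-0.1  0.4 -4.5] w 6.9 59.0
TURN [-0.02  0.01 -0.07] then SHIFT cm [-0.03  0.01  0.01] (or SHIFT first [-0.03  0.01  0.01] )
the job is handed in; nothing more can be done
None
```

I parked the pin upright in the notch, and the bracket was still held up to the inspection camera when I handed the job in at 18.35 s; the arm was within 0.5 mm of the pose I worked out, which rests on a camera position good to about 2–3 mm, and the judge gave no verdict.

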